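# Get the specimen carrier from under the stack and load the imager

## Task

Set up the imager with the specimen carrier, which is the bottom one of the stack on the plywood board. First, before the carrier goes in, turn the outer coarse ring of the imager's focus knob until its white line points at the long black load mark on the deck, without turning the small inner fine knob. Then lift off what is on the carrier, one thing at a time with nothing riding on top, set the carrier down gently, squarely on the black plate with its notch at the black pointed mark, and restack the rest: the case lengthwise on the middle of the board, and all the cartons standing upright on top of the case; leave everything else alone.

Things in the scene. Friction and masses are not known exactly. Their poses are not given: they have to be found in the camera images.
- imager: fixed low white unit, 260 (x) x 310 (y) x 50 mm high, flat deck at 50 mm, on the bench; origin at the centre of its underside. On the deck: the black plate (point nest) and the focus knob (point knob_axis).
- nest (a point): centre of the black plate on the deck, 200 (x) x 120 (y) mm and flush with the deck (no stops or walls). Its x axis runs lengthwise towards the pointed mark (point nest_mark), z up.
- nest_mark (a point): black pointed mark on the deck, 108 mm from the plate's centre in its +x: the carrier's notched end must be at this end.
- knob_axis (a point): the vertical axis of the focus knob at deck height (50 mm). The coarse ring is a knurled black cylinder 56 mm in diameter from 3 to 43 mm above the deck; on top of it and on the same axis stands the fine knob, bare metal, 26 mm in diameter, from 43 to 60 mm above the deck, which turns separately and very easily. At least 70 mm is free round the ring.
- coarse_grip (a point): point on the knob axis 31 mm above the deck, a good height to grip the coarse ring across its 56 mm from above, in any direction (the fine knob ends 29 mm above this point).
- coarse (a joint): angle of the coarse ring, rad, growing counter-clockwise seen from above; 0 when its white line points at the load mark. Stops at -2.4 and 1.2; starts between -1.7 and -0.6. Stiff (0.12 N m) and stays where it is left.
- coarse_line (a point): outer end of the white line on top of the coarse ring, 26 mm from the axis; turns with the ring.
- load_mark (a point): inner end of the long black load mark on the deck, 45 mm from the knob axis in the imager's +x direction.
- fine_line (a point): end of the thin line on top of the fine knob, 12 mm from the axis; turns with the fine knob. Must stay where it is.
- board: fixed plywood board, 250 (its x) x 170 (its y) x 6 mm thick, on which the stack stands; origin at the centre of its underside, its top at 6 mm. Between board and imager and on the robot's side of the board the bench is free for setting things aside.
- carrier: the specimen carrier: grey plastic case, 190 (its x) x 110 (its y) x 44 mm high, 0.4 kg, bottom of the stack; origin at the centre of its underside, z up. Middle of the top: a sunk grip, a bridge 20 mm thick (in x) and 52 mm long (in y), its top 2 mm below the case's top, between two wells, each 38 (x) x 52 (y) mm and 34 mm deep; fingers go into the wells and close along the carrier's x. In its +x end is an open notch 32 mm wide, 16 mm deep.
- carrier_grip (a point): middle of the top of the carrier's bridge, 42 mm above its underside.
- carrier_notch (a point): middle of the carrier's notch, on its +x, 87 mm from its centre, at the height of its top.
- case: the upper case, same outline, grip and wells as the carrier (190 x 110 mm, bridge 20 mm thick along y, closing along x) but 60 mm high and without notch, 0.45 kg; stands on the carrier at the start; origin at the centre of its underside. The middle carton, when present, covers its grip.
- case_grip (a point): middle of the top of the case's bridge, 58 mm above its underside.
- carton1: plain cardboard carton, 40 (its x) x 80 (its y) x 50 mm high, about 0.15 kg; origin at the centre of its underside, z up. At the start it stands on the case, its x along the case's x; the cartons stand in a row at x = -70, 0 or +70 mm of the case (30 mm gaps). One to three of the three cartons are present (None in the state: absent, or held). Grip across the 40 mm.
- carton2: plain cardboard carton, 40 (its x) x 80 (its y) x 50 mm high, about 0.15 kg; origin at the centre of its underside, z up. At the start it stands on the case, its x along the case's x; the cartons stand in a row at x = -70, 0 or +70 mm of the case (30 mm gaps). One to three of the three cartons are present (None in the state: absent, or held). Grip across the 40 mm.
- carton3: plain cardboard carton, 40 (its x) x 80 (its y) x 50 mm high, about 0.15 kg; origin at the centre of its underside, z up. At the start it stands on the case, its x along the case's x; the cartons stand in a row at x = -70, 0 or +70 mm of the case (30 mm gaps). One to three of the three cartons are present (None in the state: absent, or held). Grip across the 40 mm.
- bottle: bystander: white plastic bottle, 60 mm in diameter, 150 mm high; origin at the centre of its underside.
- beaker: bystander: white open beaker, 70 mm in diameter, 85 mm high; origin at the centre of its underside.
- toolcase: bystander: small blue closed case, 110 x 160 x 50 mm; origin at the centre of its underside.
Mind the look-alikes: they are no part of the job. What is shaped like the carrier but green is not meant.

How it is judged:
By the outcome, as a careful person would: the job done as asked, in the order asked, and still so for the second after the job is handed in, with the robot touching nothing.
Of carton1, carton2, carton3 only 1 to 3 are there at a start; the rules pass over those that are not, and their reading is None.
At some moment in a run one of carrier, case may be knocked a few centimetres aside while the robot is not near it.
It also fails if it takes over 210 s, if anything falls off the work surface, if the arm or the gripper's body presses on something with over 40 N, if the wrist force passes 120 N, or if a joint passes its speed limit or range.

## Robot

A 6-joint arm with a two-finger parallel gripper is mounted at the origin on the work surface. World frame = base frame: x ahead of the robot, y to its left, z up, the work surface at z = 0. Lengths are in m, angles in rad, forces in N, time in s.
With the tool pointing down it reaches from about 0.225 to 0.875 m from the base axis. Payload 3.4 kg.
Tool frame: the origin (TCP) lies on the centre line of the jaws, within the pads' length; the fingertips stand 25 mm ahead of it and the grasp point (between the pads) lies 6 mm ahead of it; z points along the fingers, y is the direction in which the jaws open and shut (so a half turn about z gives the same grasp; the last joint's range is limited). The gripper opens to 85 mm and grips with 20 to 120 N. Pads are 22 mm wide; open, the fingers measure 114 mm over their backs; the gripper's body (76 mm by 85 mm) begins 54 mm behind the grasp point. The pads swing forward as they close: fully open they stand 13 mm farther back than shut.
Start: joints at [-1.448, 0.276, 1.505, -0, 1.361, -0.121], TCP at [0.139, -0.558, 0.256] pointing down, gripper open.
Joint ranges: [-2.89, 2.89], [-0.75, 2.08], [0.22, 2.7], [-1.18, 4.32], [0.11, 2.71], [-2.7, 2.7]. Speed limits (rad/s): [2.57, 2.57, 3.14, 3.14, 3.14, 3.14].

## Interface

Orientations are given as a unit quaternion [x, y, z, w].
In Python, from cell import ctrl, imaging gives the robot as it stands. The module is installed in compiled form; this text tells all that it offers. Calls block until the motion is done:
- ctrl.movep(position, orientation): joint-space move of the TCP to a pose.
- ctrl.movel(position, vel=0.15, rotation=None): straight line of the TCP; rotation=None keeps the orientation; vel is the mean speed in m/s.
- ctrl.set_joints(angles): joint-space move.
- ctrl.gripper_to(opening, newtons=None): finger opening in m; newtons is the grip in N (None keeps the last); returns when the fingers have stopped.
- ctrl.dwell(seconds).
- ctrl.ik(position, orientation): joint angles nearest the present ones, or None.
- ctrl.state(): the state.
- imaging.get_image(name): name is "scene" or "top" or "wrist"; returns a dict with "pixels" (400x640x3 uint8, blue, green, red), "vertical_fov" (degrees; the focal length in pixels is half the picture's height over the tangent of half this angle, whatever the lens; pixels are square), "cx", "cy" (the principal point, pixels), "camera_from_world" (4x4, takes a point from world to camera coordinates); the wrist camera has in their place "tool_from_camera" (4x4, takes a point from camera to tool coordinates, whose origin is the TCP and whose axes are the flange's). Camera axes: x right, y up, looking along -z (the intrinsics and any distortion apply to the point x, -y, -z); pixel columns grow to the right and rows downward; lengths in m; the calibration is good to about 2 mm. A picture is of the moment at which its call begins: read the wrist's pose just before it. There is no depth.
A pose or a line that the arm cannot do raises ctrl.PlanningError and nothing moves.
- ctrl.close_job(): hands the job in, once; it reports no verdict.
The state is a dict: "t": time; "qpos": joint angles; "dq": joint speeds; "tau": joint torques, N m; "tcp_pos": TCP position; "eef_rot": TCP orientation; "force": force on the tool from outside, world axes, zero at the start; "wrist_torque": the same for the moment, N m; "opening": finger opening in m.
Only numpy, scipy, OpenCV 4.12 (cv2) and the standard library are available. Lean on these libraries where they do the work, as an engineer would, in place of code of your own. Each camera call takes 0.05 s, during which the arm holds its last target.

## Working session

There is one attempt and no reset: what is moved stays moved. The work goes in short steps, each a Python script; the robot and the scene stay as the last script left them, time stands still between calls to the robot, and variables do not carry over. Pictures are saved under pics/ and viewed, and the job is handed in when it is done.

```bash
mkdir -p pics; ls; cat > h.py <<'E'
import numpy as np, cv2
from cell import ctrl, imaging
def snap(n,f):
    im=imaging.get_image(n); cv2.imwrite('pics/'+f,im['pixels']); return im
E
python3 - <<'E'
from h import *
for n in ['scene','top','wrist']:
    im=snap(n,n+'0.png')
    print(n,{k:(np.round(v,4).tolist() if k!='pixels' else v.shape) for k,v in im.items()})
print(ctrl.state())
E
```

```text
pics
scene {'pixels': (400, 640, 3), 'vertical_fov': 54.9821, 'cx': 318.0777, 'cy': 203.7321, 'camera_from_world': [[-0.6433, 0.7656, -0.0118, 0.3061], [-0.4128, -0.3338, 0.8475, 0.1287], [0.6449, 0.55, 0.5307, -1.7601], [0.0, 0.0, 0.0, 1.0]]}
top {'pixels': (400, 640, 3), 'vertical_fov': 42.3708, 'cx': 312.8818, 'cy': 203.0286, 'camera_from_world': [[-0.026, -0.9997, 0.003, 0.0218], [0.9954, -0.0256, 0.0922, -0.4991], [-0.0921, 0.0054, 0.9957, -1.9436], [0.0, 0.0, 0.0, 1.0]]}
wrist {'pixels': (400, 640, 3), 'vertical_fov': 64.6043, 'cx': 322.2358, 'cy': 201.3068, 'tool_from_camera': [[-0.0003, 0.9471, 0.321, 0.0819], [1.0, 0.0009, -0.0016, 0.0006], [-0.0018, 0.321, -0.9471, -0.1174], [0.0, 0.0, 0.0, 1.0]]}
{'t': 0.15, 'qpos': array([-1.44801044e+00,  2.76448887e-01,  1.50584920e+00,  1.75756494e-05,
        1.36069403e+00, -1.21023695e-01]), 'dq': array([ 0.0007449 ,  0.00028283, -0.00394108,  0.00088375, -0.00166263,
       -0.00083434]), 'tau': array([ 1.11360176e-03, -4.17143333e+01, -2.46032220e+01, -8.83747612e-05,
        7.63712655e-03,  5.31329306e-06]), 'tcp_pos': array([ 0.13874852, -0.55763745,  0.25563614]), 'eef_rot': array([ 9.92578789e-01,  1.21601224e-01,  7.97675944e-06, -6.99739164e-04]), 'force': array([ 0.00189018,  0.12790269, -0.50919043]), 'wrist_torque': array([ 0.00185531, -0.0154235 , -0.03825015]), 'opening': 0.08519679863242317}
```

View pics/scene0.png

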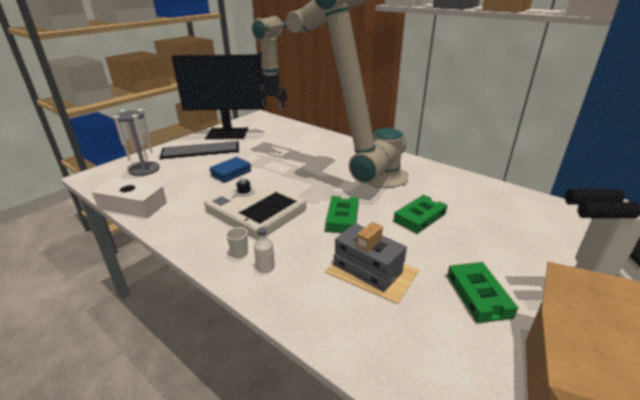

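View pics/top0.png

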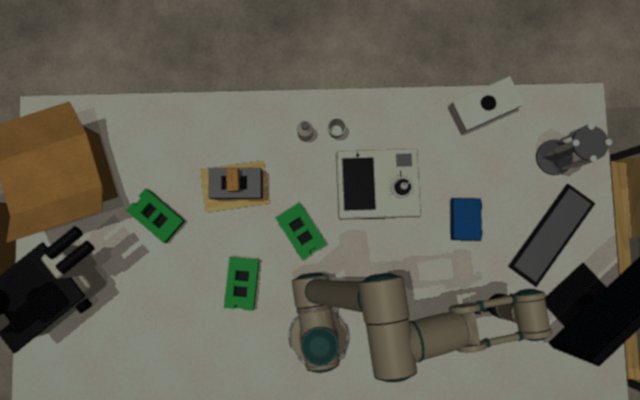

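View pics/wrist0.png

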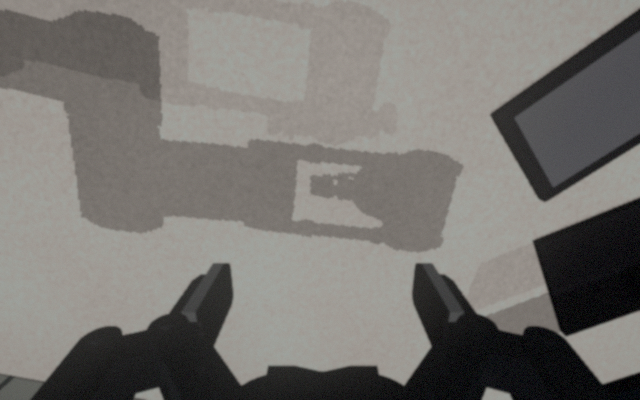

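Candidates for the carrier: the grey stack on plywood at top (235,185), and three green ones at (156,215), (301,230) and (241,283). I choose the bottom grey one of the stack. There is one carton, at (232,180), standing in the middle of the case. The imager is at (378,184) with its knob at (402,187).

```bash
cat >> h.py <<'E'
from scipy.spatial.transform import Rotation as R
def cam(im,st=None):
    f=200/np.tan(np.radians(im['vertical_fov']/2))
    if 'camera_from_world' in im: T=np.linalg.inv(im['camera_from_world'])
    else:
        W=np.eye(4);W[:3,:3]=R.from_quat(st['eef_rot']).as_matrix();W[:3,3]=st['tcp_pos']; T=W@im['tool_from_camera']
    return f,im['cx'],im['cy'],T
def ray(c,uv,z):
    f,cx,cy,T=c; d=T[:3,:3]@np.array([(uv[0]-cx)/f,-(uv[1]-cy)/f,-1]); o=T[:3,3]
    return o+d*(z-o[2])/d[2]
def proj(c,p):
    f,cx,cy,T=c; q=np.linalg.inv(T)@np.append(p,1); return cx+f*q[0]/-q[2], cy-f*q[1]/-q[2]
def down(yaw):  # tool x at world angle yaw, z down
    return (R.from_euler('z',yaw)*R.from_quat([1,0,0,0])).as_quat()
def wsnap(f):
    st=ctrl.state(); im=snap('wrist',f); return im,cam(im,st)
E
python3 - <<'E'
from h import *
im=imaging.get_image('top');c=cam(im)
for n,uv,z in [('pl',(359,184),.05),('mark',(358,154),.05),('knob',(402,187),.1),('case',(235,184),.11),('carton',(232,180),.16),('board',(235,186),.006),('toolc',(466,219),.05),('bottle',(306,131),.1),('g1',(301,230),.044),('g2',(241,283),.044),('g3',(156,215),.044)]: print(n,ray(c,uv,z).round(3))
for n,(a,b,cc,d) in {'topA':(140,130,300,240),'topB':(320,130,440,240)}.items():
    cv2.imwrite(f'pics/{n}.png',cv2.resize(im['pixels'][b:d,a:cc],None,fx=5,fy=5,interpolation=cv2.INTER_CUBIC))
for p in ([.5,-.13,.4],[.5,-.3,.35]): print(ctrl.ik(p,down(0)))
E
```

```text
pl [ 0.565 -0.167  0.05 ]
mark [ 0.679 -0.167  0.05 ]
knob [ 0.543 -0.32   0.1  ]
case [0.569 0.292 0.11 ]
carton [0.576 0.295 0.16 ]
board [0.575 0.307 0.006]
toolc [ 0.422 -0.564  0.05 ]
bottle [0.761 0.028 0.1  ]
g1 [0.397 0.056 0.044]
g2 [0.206 0.284 0.044]
g3 [0.468 0.6   0.044]
[-3.89109160e-01  1.38681022e-01  1.33892997e+00 -4.44089210e-16
  1.66398166e+00  1.18168717e+00]
[-6.59722326e-01  2.52604782e-01  1.31016066e+00 -4.44089210e-16
  1.57882721e+00  9.11074000e-01]
```

View pics/topA.png

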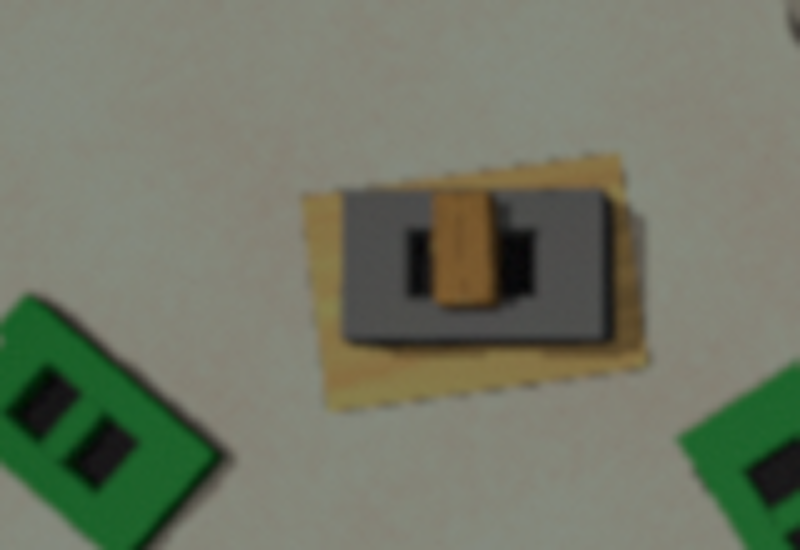

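View pics/topB.png

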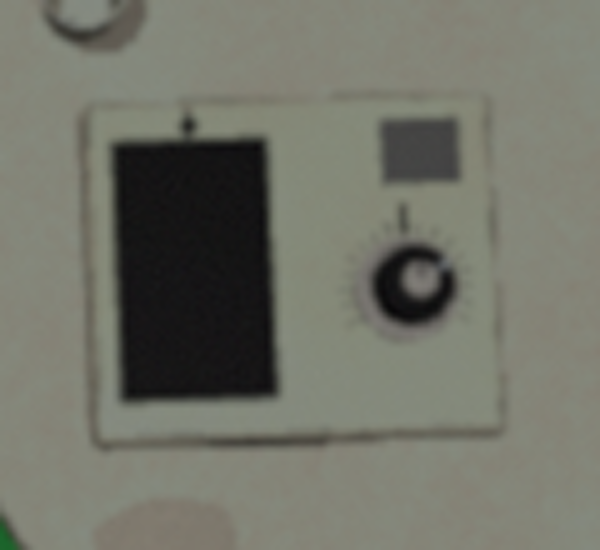

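```bash
python3 - <<'E'
from h import *
ctrl.movep([.60,-.24,.33],down(0))
im,c=wsnap('w1.png')
np.savez('w1.npz',T=c[3])
st=ctrl.state();print(st['t'],st['tcp_pos'])
for p in ([.565,-.167,.05],[.543,-.32,.11]): print(proj(c,p))
E
```

```text
2.2833 [ 0.5994443  -0.24099579  0.32983115]
(np.float64(264.57591690569166), np.float64(188.33959225845166))
(np.float64(389.8561398286733), np.float64(221.1523688245886))
```

View pics/w1.png

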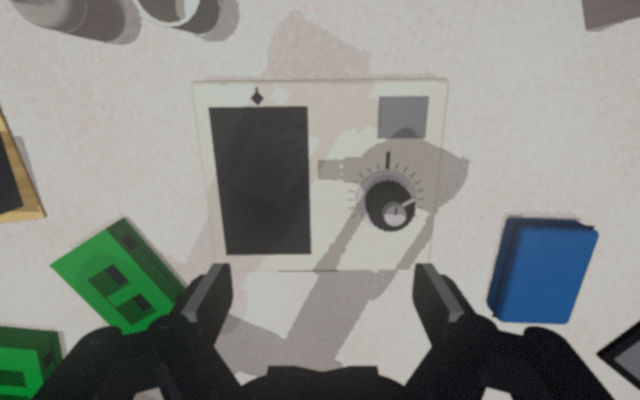

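The wrist view shows the plate at corners (210,107), (308,106), (312,254) and (225,255), the pointed mark at (257,97), the load mark at (388,160) and the knob at (390,205). I will go closer for the knob.

```bash
python3 - <<'E'
from h import *
im=cv2.imread('pics/w1.png')
cv2.imwrite('pics/w1k.png',cv2.resize(im[140:250,320:450],None,fx=5,fy=5,interpolation=cv2.INTER_CUBIC))
# plate quad at deck
st=ctrl.state(); i2=imaging.get_image('wrist'); c=cam(i2,st)
g=cv2.cvtColor(i2['pixels'],cv2.COLOR_BGR2GRAY); m=(g<75).astype(np.uint8); m[:,:200]=0;m[:,330:]=0;m[:104]=0;m[258:]=0
n,l,s,_=cv2.connectedComponentsWithStats(m);k=1+s[1:,4].argmax();m=(l==k).astype(np.uint8)
ct=max(cv2.findContours(m,cv2.RETR_EXTERNAL,cv2.CHAIN_APPROX_NONE)[0],key=cv2.contourArea)[:,0]
P=np.array([ray(c,p,.05)[:2] for p in ct+0.0]).astype(np.float32)
r=cv2.minAreaRect(P*1000);print(r)
mk=ray(c,(257,97),.05);print('mark',mk)
print('edges deck',[ray(c,p,.05).round(4) for p in ((193,83),(448,80))])
print('loadmark',[ray(c,p,.05).round(4) for p in ((388,153),(388,168))])
ctrl.movel([.56,-.32,.30])
im,c=wsnap('w2.png')
print(proj(c,[.543,-.32,.11]))
E
```

```text
((568.2564697265625, -165.38394165039062), (195.38232421875, 115.87679290771484), 0.36089572310447693)
mark [ 0.6783871  -0.16482878  0.05      ]
edges deck [array([ 0.6942, -0.0907,  0.05  ]), array([ 0.6969, -0.3903,  0.05  ])]
loadmark [array([ 0.611 , -0.3254,  0.05  ]), array([ 0.5918, -0.3266,  0.05  ])]
(np.float64(321.3778500896017), np.float64(196.99693956240625))
```

View pics/w2.png

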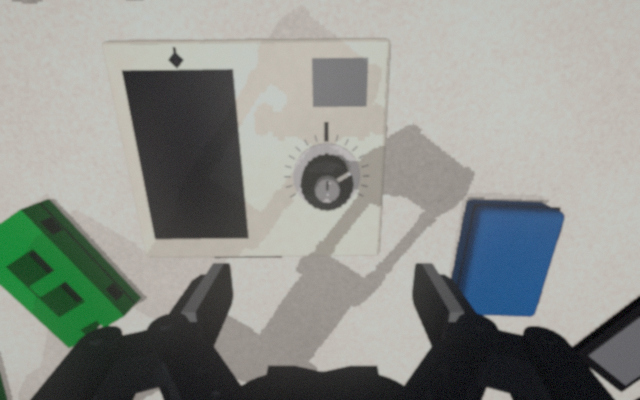

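View pics/w1k.png

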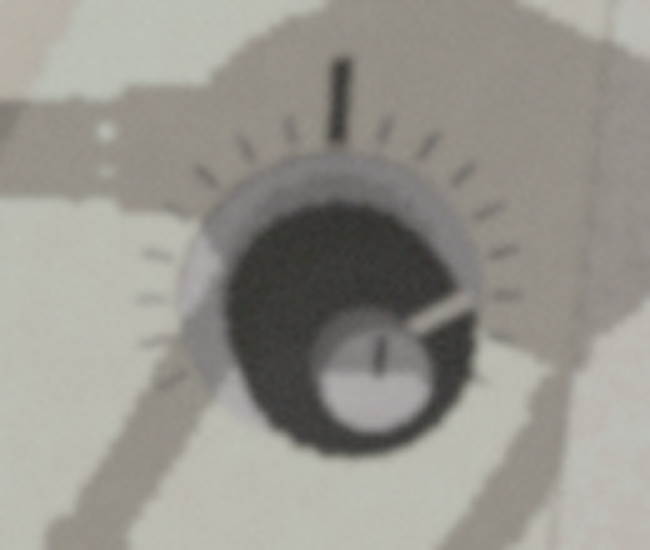

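```bash
python3 - <<'E'
from h import *
im=cv2.imread('pics/w2.png')
cv2.imwrite('pics/w2k.png',cv2.resize(im[110:220,270:390],None,fx=5,fy=5,interpolation=cv2.INTER_CUBIC))
E
```

```text
(no output)
```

View pics/w2k.png

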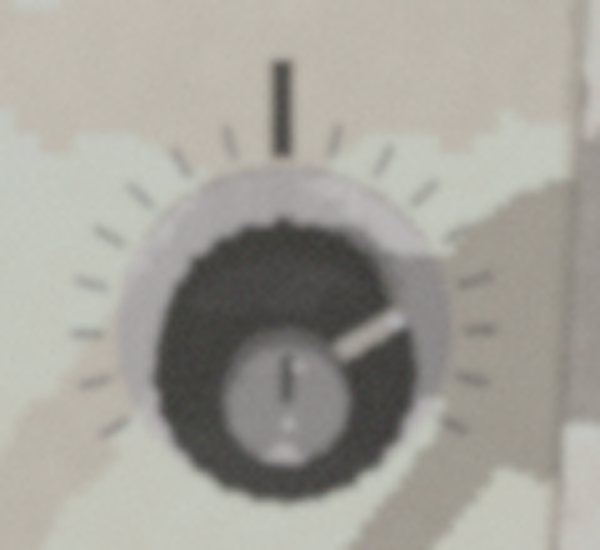

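```bash
cat >> h.py <<'E'
def knobmeas(c,fine,load,lo,li,fl,sc=None):
    A=ray(c,fine,.11);L=ray(c,load,.05);O=ray(c,lo,.093);I=ray(c,li,.093);F=ray(c,fl,.11)
    print('axis(fine)',A.round(4),'axis(load)',(L-[.045,0,0]).round(4),'line end',O.round(4),'r',np.hypot(*(O-A)[:2]))
    a=lambda v:np.degrees(np.arctan2(v[1],v[0]))
    print('line ang from axis',a(O-A),'along line',a(O-I),'load ang',a(L-A),'fine ang',a(F-A))
E
python3 - <<'E'
from h import *
st=ctrl.state();c=cam(imaging.get_image('wrist'),st)
k=lambda p:(270+p[0]/5,110+p[1]/5)
knobmeas(c,k((286,403)),k((282,157)),k((403,318)),k((337,354)),k((288,353)))
print(st['qpos'])
E
```

```text
axis(fine) [ 0.55   -0.3257  0.11  ] axis(load) [ 0.5463 -0.3256  0.05  ] line end [ 0.5636 -0.3506  0.093 ] r 0.028317105984259638
line ang from axis -61.35792477554561 along line -60.40227586724105 load ang 0.21333609058350037 fine ang -1.8979141775351283
[-6.26243613e-01  3.64193348e-01  1.26577267e+00  7.67288323e-04
  1.51085394e+00  9.44008716e-01]
```

```bash
python3 - <<'E'
from h import *
ax=[.5478,-.3257]
y0=np.radians(-30)
ctrl.gripper_to(.085)
ctrl.movep([*ax,.22],down(y0))
ctrl.movel([*ax,.087],vel=.12)
print(ctrl.state()['force'],ctrl.state()['tcp_pos'])
ctrl.gripper_to(.0,45)
st=ctrl.state();print('grip',st['opening'],st['force'],st['wrist_torque'])
q=np.array(st['qpos']);
for i in range(4):
    q[5]-=np.radians(60.5)/4; ctrl.set_joints(q)
st=ctrl.state();print(st['force'],st['wrist_torque'],st['tcp_pos'])
ctrl.gripper_to(.085)
ctrl.movel([*ax,.22],vel=.15)
ctrl.movep([.56,-.32,.30],down(0))
im,c=wsnap('w3.png');print(ctrl.state()['t'])
p=im['pixels'];cv2.imwrite('pics/w3k.png',cv2.resize(p[110:220,270:390],None,fx=5,fy=5,interpolation=cv2.INTER_CUBIC))
E
```

```text
[ 0.09910285 -0.50864031  0.60825676] [ 0.54835616 -0.32610369  0.08787123]
grip 0.05471368384791874 [1.26916432 5.50684956 5.66493056] [ 0.95647361 -0.38906195 -0.00840765]
[-0.42262392 -3.3684082  -0.43999707] [-0.24492724  0.2797499   0.09919887] [ 0.54923752 -0.32455471  0.08857649]
9.1333
```

View pics/w3k.png

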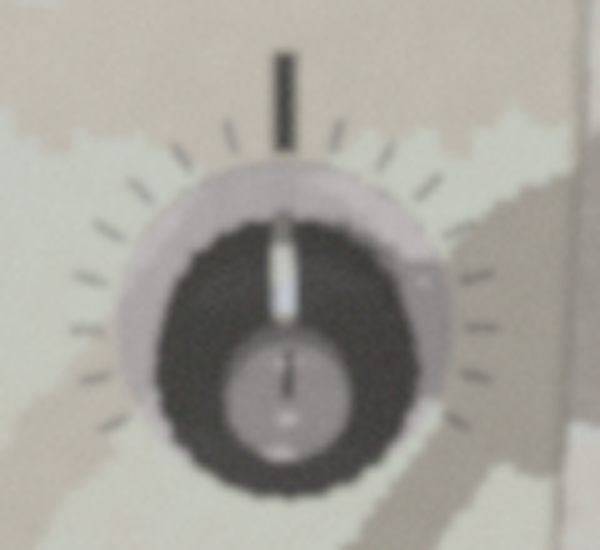

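```bash
python3 - <<'E'
from h import *
st=ctrl.state();c=cam(imaging.get_image('wrist'),st)
k=lambda p:(270+p[0]/5,110+p[1]/5)
knobmeas(c,k((287.5,402)),k((285,150)),k((283,224)),k((286,318)),k((290,352)))
# next: look over the stack
ctrl.movel([.56,-.32,.38])
ctrl.movep([.60,.29,.42],down(0))
im,c=wsnap('w4.png'); print(ctrl.state()['t'])
E
```

```text
axis(fine) [ 0.549  -0.3258  0.11  ] axis(load) [ 0.546  -0.3258  0.05  ] line end [ 0.5819 -0.3249  0.093 ] r 0.032931486330953726
line ang from axis 1.523056659769365 along line 2.1371646097083628 load ang -0.10421069791203144 fine ang -2.367568439586012
12.1083
```

View pics/w4.png

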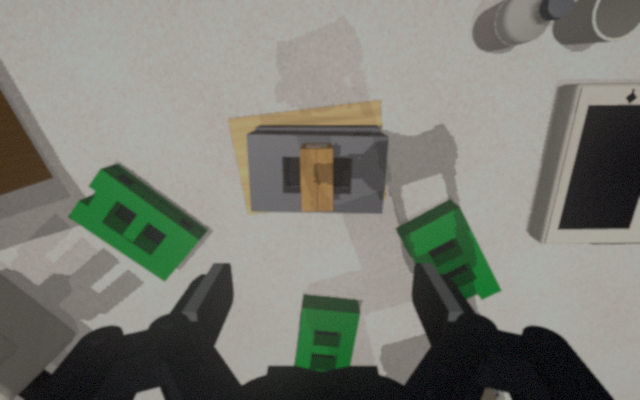

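The coarse line is within about 2° of the load mark, and the fine line is unchanged (-1.9° before, -2.4° now). This view shows the carton at (316,177), the case spanning (248..387, 133..213) and the board corners at (230,118) and (381,100).

```bash
python3 - <<'E'
from h import *
st=ctrl.state();im=imaging.get_image('wrist');c=cam(im,st)
cv2.imwrite('pics/w4k.png',cv2.resize(im['pixels'][90:225,220:400],None,fx=4.4,fy=4.4,interpolation=cv2.INTER_CUBIC))
s=snap('scene','s1.png')['pixels']
cv2.imwrite('pics/s1k.png',cv2.resize(s[210:310,315:435],None,fx=6,fy=6,interpolation=cv2.INTER_CUBIC))
E
```

```text
(no output)
```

View pics/w4k.png

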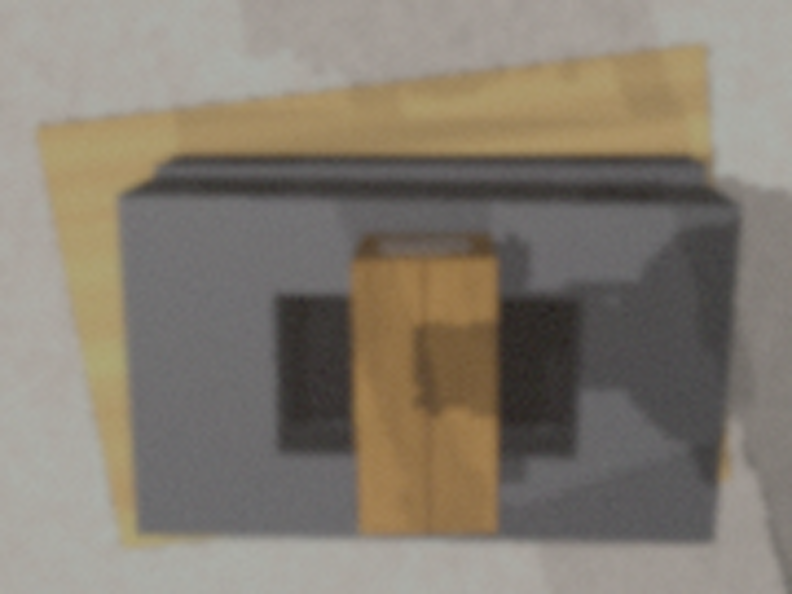

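View pics/s1k.png

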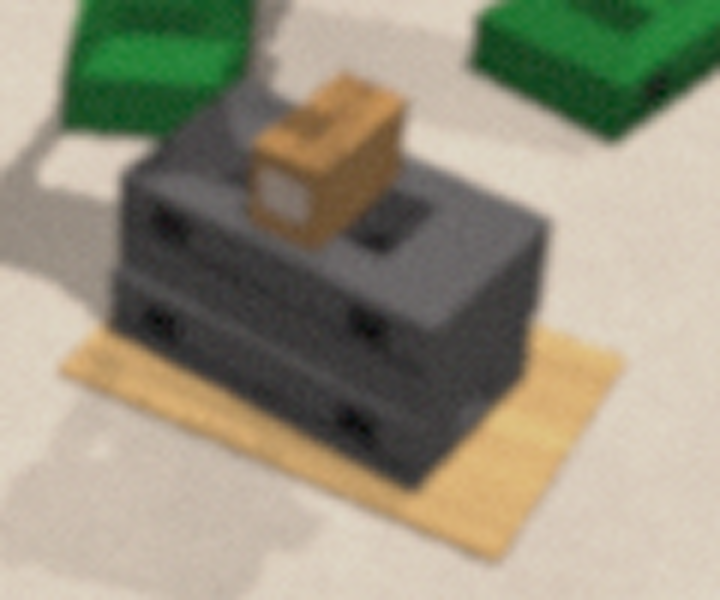

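```bash
python3 - <<'E'
from h import *
st=ctrl.state();im=imaging.get_image('wrist');c=cam(im,st)
k=lambda p:(220+p[0]/4.4,90+p[1]/4.4)
def rect(n,pts,z):
    P=np.array([ray(c,k(p),z) for p in pts]);print(n,'ctr',P.mean(0).round(4),'P',P[:,:2].round(4).tolist())
    e=(P[1]-P[0])+(P[2]-P[3]);print('  dir(left->right) deg',np.degrees(np.arctan2(e[1],e[0])), 'sizes',np.linalg.norm(P[1]-P[0]),np.linalg.norm(P[2]-P[1]))
rect('carton',[(352,255),(497,255),(498,532),(358,534)],.16)
rect('case',[(120,198),(740,205),(715,540),(135,532)],.11)
B=[ray(c,k(p),.006) for p in [(38,128),(706,45),(122,545)]]
print('board',np.array(B).round(4)); print('ctr',(B[1]+B[2])/2, np.linalg.norm(B[1]-B[0]),np.linalg.norm(B[2]-B[0]),np.degrees(np.arctan2(*(B[1]-B[0])[1::-1])))
t=imaging.get_image('top');ct=cam(t)
T=[ray(ct,(140+u/5,130+v/5),.006) for u,v in [(302,195),(618,155),(650,365),(330,412)]]
print('top board',np.array(T).round(4),np.mean(T,0))
E
```

```text
carton ctr [0.5817 0.2942 0.16  ] P [[0.6219, 0.3141], [0.6219, 0.2748], [0.5419, 0.2738], [0.5413, 0.3143]]
  dir(left->right) deg -89.68965252427287 sizes 0.03924788378129078 0.0800006864987541
case ctr [0.576  0.2945 0.11  ] P [[0.6313, 0.3872], [0.6288, 0.1995], [0.5202, 0.2006], [0.5235, 0.3907]]
  dir(left->right) deg -90.87272596261059 sizes 0.18775485041786283 0.10856889709499937
board [[0.6444 0.4397 0.006 ]
 [0.6732 0.194  0.006 ]
 [0.4792 0.4214 0.006 ]]
ctr [0.576185   0.30769699 0.006     ] 0.2473621409315935 0.16624558426100963 -83.30944752944472
top board [[0.6443 0.44   0.006 ]
 [0.6694 0.1953 0.006 ]
 [0.5054 0.1735 0.006 ]
 [0.4755 0.4195 0.006 ]] [0.57366339 0.30707181 0.006     ]
```

```bash
python3 - <<'E'
from h import *
p=[.5817,.2942]
ctrl.movep([*p,.23],down(0))
ctrl.movel([*p,.143],vel=.12)
ctrl.gripper_to(0,35)
st=ctrl.state();print(st['opening'],st['force'])
ctrl.movel([*p,.23],vel=.12)
st=ctrl.state();print(st['opening'],st['force'])
ctrl.movep([.40,.30,.16],down(0))
ctrl.movel([.40,.30,.0345],vel=.08)
st=ctrl.state();print(st['force'])
ctrl.gripper_to(.07)
ctrl.movel([.40,.30,.2],vel=.2)
ctrl.movep([.60,.29,.32],down(0))
im,c=wsnap('w5.png'); print(ctrl.state()['t'],ctrl.state()['opening'])
E
```

```text
0.03973312814782772 [0.05883279 0.30179353 4.51431859]
0.03978152111248668 [-0.80803054 -0.43086644 -0.91174229]
[ 0.46340504 -0.3292195  -1.55919728]
20.1917 0.0697242471203892
```

View pics/w5.png

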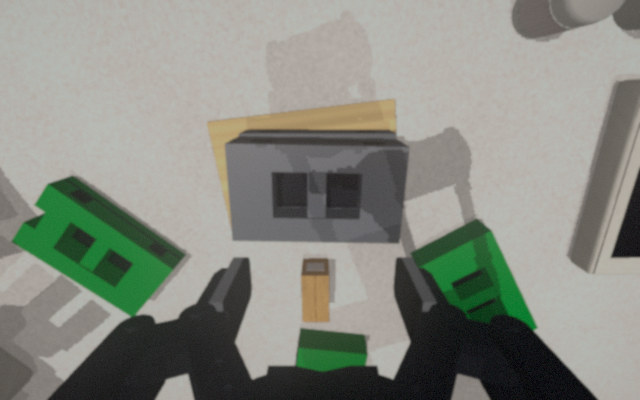

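The carton now stands aside at (316,290). The case top has corners (227,142), (408,147), (400,242) and (233,240), and its bridge is at about (316,194).

```bash
python3 - <<'E'
from h import *
st=ctrl.state();im=imaging.get_image('wrist');c=cam(im,st)
cv2.imwrite('pics/w5k.png',cv2.resize(im['pixels'][120:255,215:420],None,fx=3.9,fy=3.9,interpolation=cv2.INTER_CUBIC))
P=np.array([ray(c,p,.11) for p in [(227,142),(408,147),(400,242),(233,240)]])
e=P[1]-P[0]+P[2]-P[3];print(P.mean(0),np.degrees(np.arctan2(e[1],e[0])),np.linalg.norm(P[1]-P[0]),np.linalg.norm(P[2]-P[1]))
# dark wells
g=cv2.cvtColor(im['pixels'],cv2.COLOR_BGR2GRAY)
W=np.array([ray(c,p,.11) for p in [(273,172),(361,174),(361,218),(274,217)]]);print(W.mean(0),W.round(4).tolist())
E
```

```text
[0.57629227 0.29413783 0.11      ] -91.1900338761067 0.18545773954344227 0.1079738473731368
[0.57569018 0.29402175 0.11      ] [[0.602, 0.3406, 0.11], [0.5999, 0.2477, 0.11], [0.5498, 0.2457, 0.11], [0.5511, 0.342, 0.11]]
```

View pics/w5k.png

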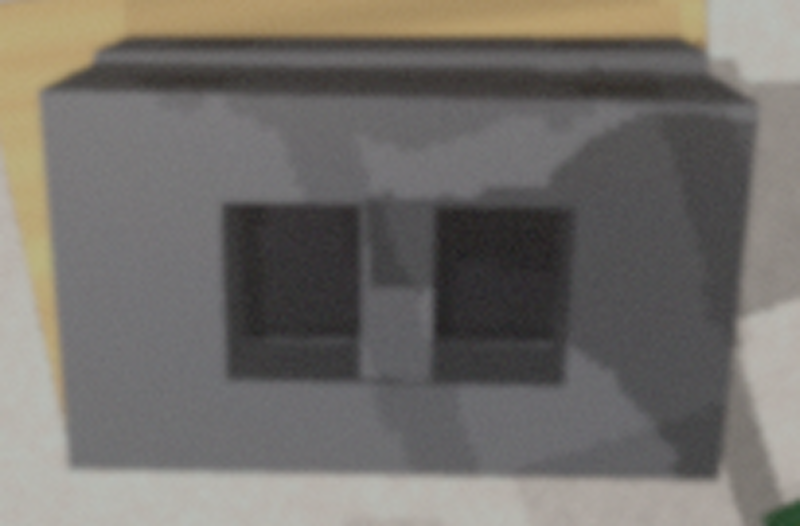

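```bash
python3 - <<'E'
from h import *
p=[.576,.294];y=np.radians(-1)
ctrl.gripper_to(.045)
ctrl.movep([*p,.2],down(y))
ctrl.movel([*p,.111],vel=.1)
st=ctrl.state();print(st['force'],st['tcp_pos'])
ctrl.gripper_to(0,60)
st=ctrl.state();print(st['opening'],st['force'])
z0=st['tcp_pos'][2]
ctrl.movel([*p,.2],vel=.1)
st=ctrl.state();print(st['opening'],st['force'],st['tcp_pos'])
ctrl.movel([.59,.045,.2],vel=.2)
ctrl.movel([.59,.045,.08],vel=.15)
ctrl.movel([.59,.045,.0625],vel=.03)
for z in (.0615,.0605,.0595):
    st=ctrl.state();print(st['force'],st['tcp_pos'])
    if st['force'][2]>1: break
    ctrl.movel([.59,.045,z],vel=.02)
ctrl.gripper_to(.045)
ctrl.movel([.59,.045,.2],vel=.2)
ctrl.movep([.60,.29,.26],down(0))
im,c=wsnap('w6.png'); print(ctrl.state()['t'])
E
```

```text
[ 0.57176651  0.07991706 -0.74913125] [0.57663888 0.2942258  0.11180877]
0.01865311945929097 [0.19236597 2.19599091 5.1715319 ]
0.01874608886568343 [ 0.30373593 -0.94778248 -5.62368177] [0.5753683  0.29368614 0.19894317]
[-0.40926818  0.71055361 -4.37794985] [0.59001999 0.04501006 0.06240593]
[-2.8543784  -0.07906975  2.9989063 ] [0.59009868 0.04498484 0.06225463]
29.1833
```

View pics/w6.png

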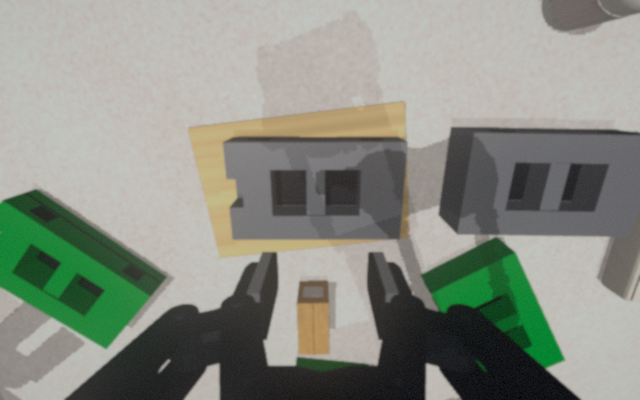

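The carrier is exposed. Its notch is at the left, (233,193), which is world +y. Its top spans (224..408, 140..240) and the case stands aside at (545,180).

```bash
python3 - <<'E'
from h import *
st=ctrl.state();im=imaging.get_image('wrist');c=cam(im,st)
cv2.imwrite('pics/w6k.png',cv2.resize(im['pixels'][125:255,215:420],None,fx=3.9,fy=3.9,interpolation=cv2.INTER_CUBIC))
E
```

```text
(no output)
```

View pics/w6k.png

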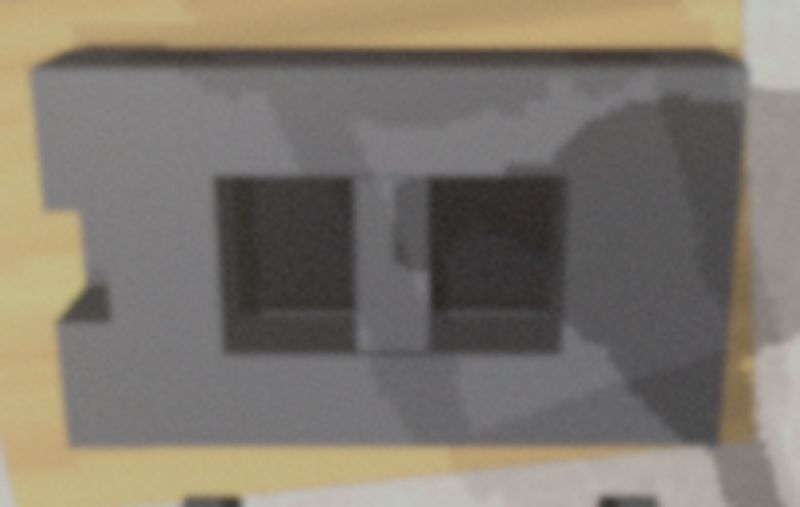

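```bash
python3 - <<'E'
from h import *
st=ctrl.state();im=imaging.get_image('wrist');c=cam(im,st)
k=lambda p:(215+p[0]/3.9,125+p[1]/3.9)
def rect(pts,z):
    P=np.array([ray(c,k(p),z) for p in pts]);e=P[1]-P[0]+P[2]-P[3]
    print(P.mean(0).round(4),np.degrees(np.arctan2(e[1],e[0])).round(2),np.linalg.norm(P[1]-P[0]),np.linalg.norm(P[2]-P[1]))
rect([(35,70),(747,72),(718,443),(70,443)],.05)
rect([(216,176),(567,176),(560,353),(222,353)],.05)
# plate from top cam
t=imaging.get_image('top');ct=cam(t);g=cv2.cvtColor(t['pixels'],cv2.COLOR_BGR2GRAY)
m=(g<60).astype(np.uint8);n,l,s,cen=cv2.connectedComponentsWithStats(m);k2=l[184,359];print(s[k2])
cc=cv2.findContours((l==k2).astype(np.uint8),cv2.RETR_EXTERNAL,cv2.CHAIN_APPROX_NONE)[0][0][:,0]
P=np.array([ray(ct,p,.05)[:2]*1000 for p in cc+0.]).astype(np.float32);print(cv2.minAreaRect(P))
print(ctrl.ik([.567,-.1657,.2],down(np.radians(90))),ctrl.ik([.575,.294,.05],down(np.radians(179))))
E
```

```text
[0.5805 0.2936 0.05  ] -90.27 0.18727141843717174 0.10750482089999383
[0.5804 0.294  0.05  ] -90.19 0.09490672041633863 0.05135979069345815
[ 343  158   32   52 1558]
((567.064208984375, -164.5738067626953), (195.03353881835938, 114.46487426757812), 0.4738696217536926)
[-4.02078768e-01  3.34970570e-01  1.56162174e+00 -4.44089210e-16
  1.24500034e+00 -4.02078768e-01] [ 3.64979039e-01  5.45581431e-01  1.61873390e+00 -4.44089210e-16
  9.77277326e-01 -1.18836400e+00]
```

```bash
python3 - <<'E'
from h import *
p=[.5803,.2938];n=[.568,-.165]
qg=down(np.radians(179.75));qp=down(np.radians(90.45))
ctrl.gripper_to(.045)
ctrl.movep([*p,.2],qg)
ctrl.movel([*p,.051],vel=.1)
st=ctrl.state();print(st['force'],st['tcp_pos'])
ctrl.gripper_to(0,60)
st=ctrl.state();print(st['opening'],st['force'],st['tcp_pos'])
ctrl.movel([*p,.22],vel=.1)
st=ctrl.state();print(st['opening'],st['force'],st['tcp_pos'])
ctrl.movep([*n,.22],qp)
ctrl.movel([*n,.115],vel=.1)
print(ctrl.state()['opening'],ctrl.state()['t'])
im,c=wsnap('w7.png');snap('top','t7.png')
E
```

```text
[-0.11501194 -0.04797505 -0.53200016] [0.58076763 0.2939546  0.05172342]
0.018734039539660616 [-0.0291467   1.09115737  3.89893204] [0.58077089 0.29427543 0.05190512]
0.018785169732025514 [-0.28443741 -0.58149521 -3.2223294 ] [0.57997365 0.29368877 0.21921495]
0.018717447112743427 38.8917
```

View pics/w7.png

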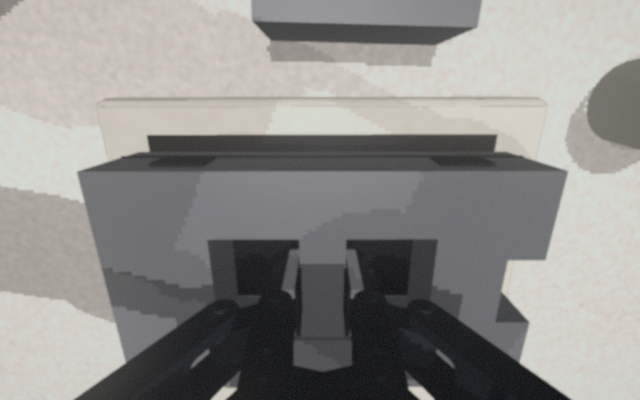

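```bash
python3 - <<'E'
from h import *
st=ctrl.state();im=imaging.get_image('wrist');c=cam(im,st)
print(st['tcp_pos'])
a,b=ray(c,(149,135.5),.05),ray(c,(495,135),.05);print('plate edge',a,b,(a+b)/2,np.degrees(np.arctan2(*(b-a)[1::-1])))
a,b=ray(c,(80,170.5),.113),ray(c,(566,171.5),.113);print('carrier top edge',a,b,(a+b)/2,np.degrees(np.arctan2(*(b-a)[1::-1])))
cv2.imwrite('pics/w7k.png',cv2.resize(im['pixels'][85:185,60:580],None,fx=1.5,fy=3,interpolation=cv2.INTER_CUBIC))
E
```

```text
[ 0.56848489 -0.16522028  0.11581035]
plate edge [ 0.46874714 -0.10674334  0.05      ] [ 0.66630347 -0.10502381  0.05      ] [ 0.56752531 -0.10588357  0.05      ] 0.4986914089294432
carrier top edge [ 0.47356043 -0.11221959  0.113     ] [ 0.66240358 -0.11129067  0.113     ] [ 0.56798201 -0.11175513  0.113     ] 0.2818369750360266
```

View pics/w7k.png

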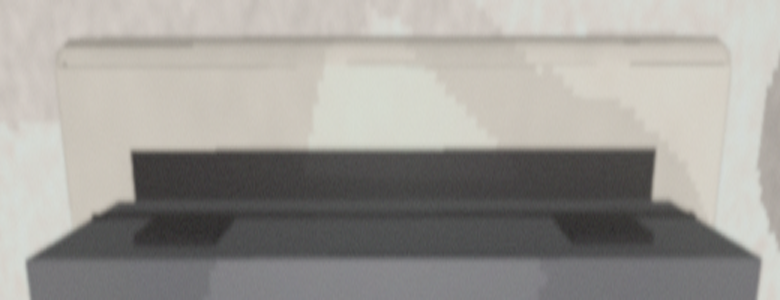

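```bash
python3 - <<'E'
from h import *
n=[.5678,-.1645]
ctrl.movel([*n,.1],vel=.05)
z=.099
while z>.092:
    ctrl.movel([*n,z],vel=.02)
    st=ctrl.state();print(z,st['force'].round(2),st['tcp_pos'].round(4))
    if st['force'][2]>-.5: break
    z-=.0008
ctrl.gripper_to(.045)
ctrl.movel([*n,.16],vel=.1)
ctrl.movel([*n,.25],vel=.2)
ctrl.movep([.60,-.2,.32],down(0))
im,c=wsnap('w8.png'); print(ctrl.state()['t'])
E
```

```text
0.099 [-0.67  0.14 -2.53] [ 0.5679 -0.1645  0.0991]
0.09820000000000001 [-0.38 -0.18 -3.22] [ 0.5678 -0.1645  0.0982]
0.09740000000000001 [ 0.47  0.18 -2.62] [ 0.5677 -0.1645  0.0973]
0.09660000000000002 [ 0.77 -0.4  -2.24] [ 0.5677 -0.1645  0.0965]
0.09580000000000002 [ 0.25  0.65 -2.03] [ 0.568  -0.1646  0.0959]
0.09500000000000003 [-0.48  0.82  4.28] [ 0.568  -0.1646  0.0959]
44.2
```

View pics/w8.png

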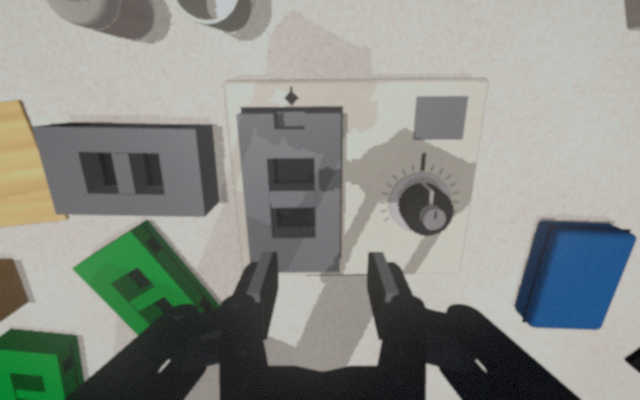

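The carrier is on the plate at (292,190), with its notch at (290,120) right by the pointed mark (291,97).

```bash
python3 - <<'E'
from h import *
im=cv2.imread('pics/w8.png')
cv2.imwrite('pics/w8k.png',cv2.resize(im[80:280,220:360],None,fx=3,fy=3,interpolation=cv2.INTER_CUBIC))
t=snap('top','t8.png')['pixels'];cv2.imwrite('pics/t8k.png',cv2.resize(t[140:230,180:430],None,fx=3.2,fy=3.2,interpolation=cv2.INTER_CUBIC))
E
```

```text
(no output)
```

View pics/w8k.png

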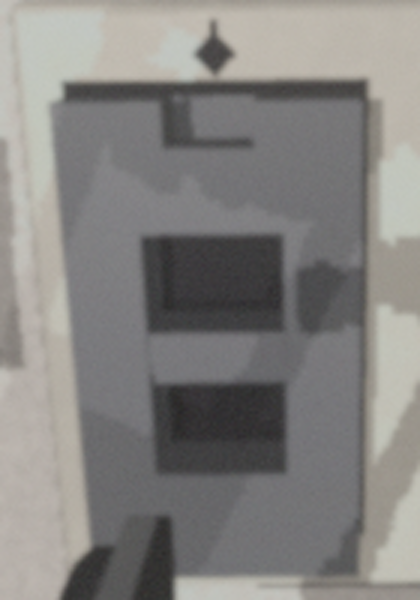

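View pics/t8k.png

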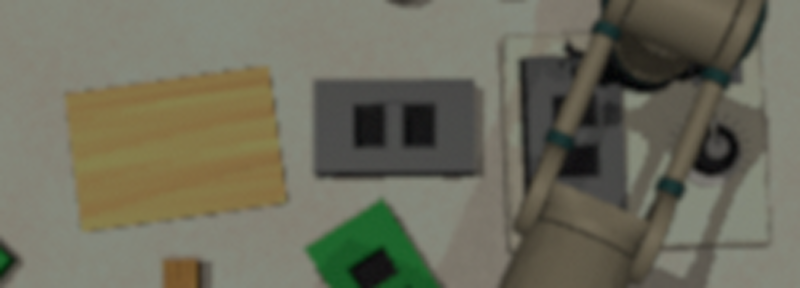

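```bash
python3 - <<'E'
from h import *
st=ctrl.state();im=imaging.get_image('wrist');c=cam(im,st)
k=lambda p:(220+p[0]/3,80+p[1]/3)
A,B,C=[ray(c,k(p),.094) for p in [(53,101),(362,97),(359,577)]]
print('ctr',(A+C)/2,'end ang',np.degrees(np.arctan2(*(A-B)[1::-1]))-90,'side',np.degrees(np.arctan2(*(B-C)[1::-1])),np.linalg.norm(A-B),np.linalg.norm(B-C))
W=np.array([ray(c,k(p),.094) for p in [(142,236),(283,236),(285,473),(158,474)]]);print('wells',W.mean(0))
print('mark',ray(c,k((215,53)),.05))
t=cv2.imread('pics/t8.png');ct=cam(imaging.get_image('top'))
h=cv2.cvtColor(t,cv2.COLOR_BGR2HSV);m=cv2.inRange(h,(8,60,60),(30,255,255));n,l,s,_=cv2.connectedComponentsWithStats(m);i=l[187,235];print(s[i])
cc=cv2.findContours((l==i).astype(np.uint8),cv2.RETR_EXTERNAL,cv2.CHAIN_APPROX_NONE)[0][0][:,0]
P=np.array([ray(ct,p,.006)[:2]*1000 for p in cc+0.]).astype(np.float32);print('board',cv2.minAreaRect(P))
g=cv2.cvtColor(t,cv2.COLOR_BGR2GRAY)
kk=lambda p:(180+p[0]/3.2,140+p[1]/3.2)
Q=np.array([ray(ct,kk(p),.06) for p in [(315,80),(475,80),(475,173),(315,175)]]);print('case',Q.mean(0),Q.round(3).tolist())
E
```

```text
ctr [ 0.5675182  -0.16761724  0.094     ] end ang 0.7171207035019478 side 0.7078106722329162 0.10764417319322064 0.19103310721364825
wells [ 0.56726097 -0.16694086  0.094     ]
mark [ 0.67777264 -0.16555604  0.05      ]
[ 200  161   70   51 2853]
board ((575.0281982421875, 309.3409423828125), (171.0400848388672, 251.14263916015625), 6.70199728012085)
case [0.5851299  0.04220104 0.06      ] [[0.643, 0.135, 0.06], [0.638, -0.053, 0.06], [0.528, -0.05, 0.06], [0.531, 0.137, 0.06]]
```

```bash
python3 - <<'E'
from h import *
ctrl.movep([.62,.045,.27],down(0))
im,c=wsnap('w9.png'); print(ctrl.state()['t'])
cv2.imwrite('pics/w9k.png',cv2.resize(im['pixels'][120:260,210:430],None,fx=3.6,fy=3.6,interpolation=cv2.INTER_CUBIC))
E
```

```text
45.3833
```

View pics/w9k.png

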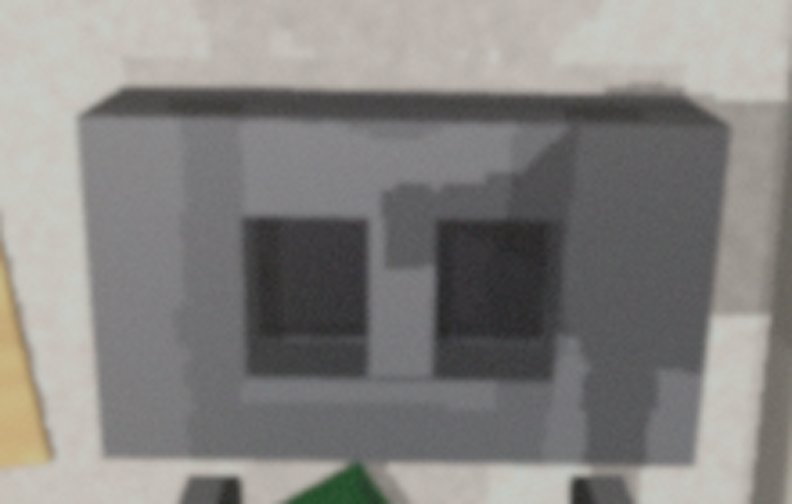

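```bash
python3 - <<'E'
from h import *
st=ctrl.state();im=imaging.get_image('wrist');c=cam(im,st)
k=lambda p:(210+p[0]/3.6,120+p[1]/3.6)
def rect(pts,z):
    P=np.array([ray(c,k(p),z) for p in pts]);e=P[1]-P[0]+P[2]-P[3]
    a=np.degrees(np.arctan2(e[1],e[0]));print(P.mean(0).round(4),a.round(2),np.linalg.norm(P[1]-P[0]),np.linalg.norm(P[2]-P[1]));return P.mean(0),a
C,a=rect([(80,117),(728,127),(694,464),(104,457)],.06)
rect([(244,218),(560,222),(552,380),(247,376)],.06)
g=a+90  # gripper yaw
p=C[:2]
ctrl.gripper_to(.045)
ctrl.movep([*p,.16],down(np.radians(g)))
ctrl.movel([*p,.062],vel=.1)
print(ctrl.state()['force'])
ctrl.gripper_to(0,60)
st=ctrl.state();print(st['opening'],st['force'],st['tcp_pos'])
ctrl.movel([*p,.2],vel=.12)
b=[.575,.308];q=down(np.radians(6.7))
ctrl.movel([*b,.2],vel=.2,rotation=q)
ctrl.movel([*b,.09],vel=.12)
z=.071
while z>.063:
    ctrl.movel([*b,z],vel=.02)
    st=ctrl.state();print(z,st['force'].round(2),st['tcp_pos'].round(4))
    if st['force'][2]>-1.5: break
    z-=.0008
ctrl.gripper_to(.045)
ctrl.movel([*b,.2],vel=.2)
ctrl.movep([.60,.29,.32],down(0))
im,c=wsnap('w10.png'); print(ctrl.state()['t'])
E
```

```text
[0.5896 0.0426 0.06  ] -90.98 0.18748140500528968 0.10862342571236601
[0.5892 0.043  0.06  ] -90.94 0.09401820610808946 0.05097242321610723
[ 0.02853057  0.2683463  -0.12863648]
0.018316247174685565 [-0.74608707  3.2924029   6.74134411] [0.59026167 0.04330414 0.0631566 ]
0.071 [ 0.63  0.02 -5.23] [0.5751 0.3081 0.0712]
0.0702 [-0.09  0.2  -4.98] [0.575  0.308  0.0702]
0.0694 [-0.02  0.21 -5.36] [0.575  0.308  0.0694]
0.06860000000000001 [-1.11 -0.34 -0.7 ] [0.575  0.308  0.0692]
55.15
```

View pics/w10.png

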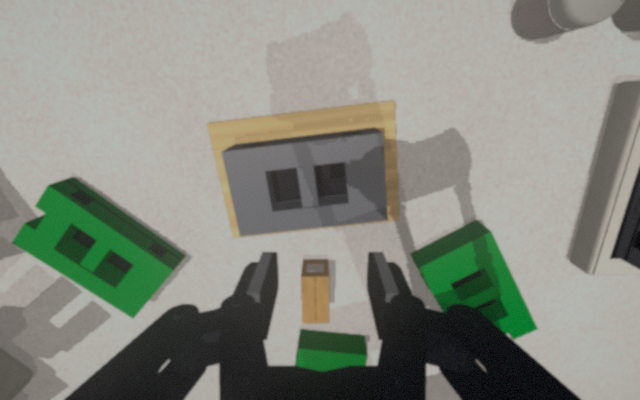

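The case sits lengthwise on the board at (308,183), and the carton is at (316,290).

```bash
python3 - <<'E'
from h import *
im=cv2.imread('pics/w10.png')
cv2.imwrite('pics/w10k.png',cv2.resize(im[90:335,200:410],None,fx=2.4,fy=2.4,interpolation=cv2.INTER_CUBIC))
E
```

```text
(no output)
```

View pics/w10k.png

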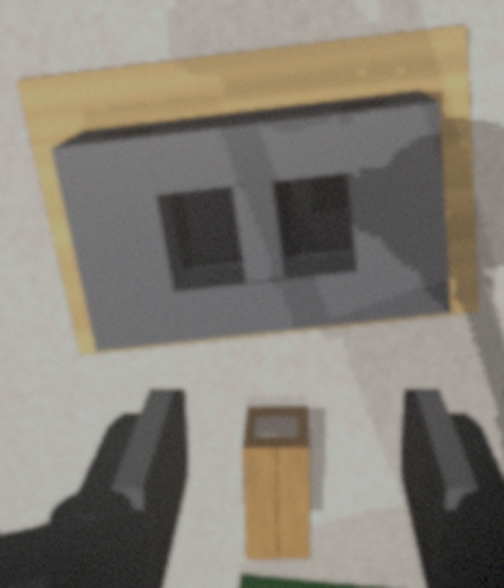

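```bash
python3 - <<'E'
from h import *
st=ctrl.state();im=imaging.get_image('wrist');c=cam(im,st)
k=lambda p:(200+p[0]/2.4,90+p[1]/2.4)
def rect(n,pts,z):
    P=np.array([ray(c,k(p),z) for p in pts]);e=P[1]-P[0]+P[2]-P[3]
    a=np.degrees(np.arctan2(e[1],e[0]));print(n,P.mean(0).round(4),a.round(2),np.linalg.norm(P[1]-P[0]),np.linalg.norm(P[2]-P[1]));return P.mean(0),a
rect('case',[(54,149),(440,103),(449,312),(94,350)],.066)
rect('board',[(20,80),(467,27),(477,315),(80,352)],.006)
C,a=rect('carton',[(246,446),(308,446),(310,557),(248,557)],.05)
p=C[:2]
ctrl.gripper_to(.075)
ctrl.movep([*p,.15],down(0))
ctrl.movel([*p,.034],vel=.1)
ctrl.gripper_to(0,35)
st=ctrl.state();print(st['opening'],st['force'],st['tcp_pos'])
ctrl.movel([*p,.18],vel=.12)
b=[.575,.308]
ctrl.movel([*b,.18],vel=.2,rotation=down(np.radians(6.7)))
z=.103
while z>.096:
    ctrl.movel([*b,z],vel=.05 if z==.103 else .02)
    st=ctrl.state();print(z,st['force'].round(2),st['tcp_pos'].round(4))
    if st['force'][2]>-.3: break
    z-=.0008
ctrl.gripper_to(.07)
ctrl.movel([*b,.25],vel=.15)
ctrl.movep([.60,.29,.36],down(0))
im,c=wsnap('w11.png'); 
ctrl.movep([.45,.1,.42],down(0));ctrl.movep([.2,.35,.4],down(0))
snap('top','t11.png');snap('scene','s11.png');print(ctrl.state()['t'])
E
```

```text
case [0.5734 0.3059 0.066 ] -83.38 0.1879480594244079 0.10846489988824673
board [0.5745 0.3072 0.006 ] -83.91 0.24542767638895963 0.16873032435131877
carton [0.4003 0.2973 0.05  ] -90.14 0.03612362389705419 0.07871675305355236
0.03936201651433761 [-0.01358095  1.21023516  4.97762853] [0.40084439 0.29774751 0.03460095]
0.103 [-1.03  0.1  -1.59] [0.5752 0.3081 0.1034]
0.1022 [ 0.03  0.56 -1.33] [0.575  0.308  0.1022]
0.1014 [-0.27  0.06 -0.8 ] [0.5749 0.308  0.1013]
0.10060000000000001 [ 0.21  0.41 -1.17] [0.5751 0.3081 0.1007]
0.09980000000000001 [-2.09 -0.46  5.26] [0.5751 0.3081 0.1006]
67.975
```

View pics/w11.png

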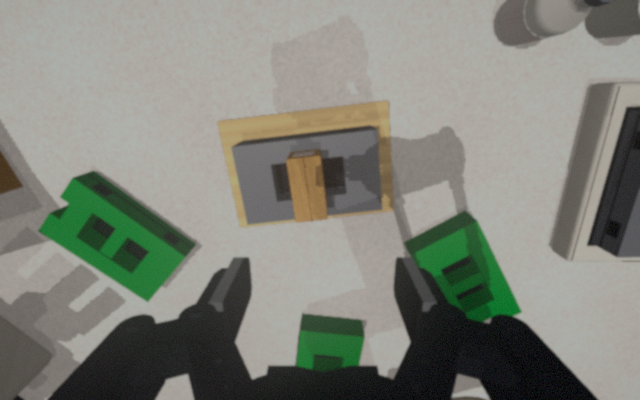

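View pics/t11.png

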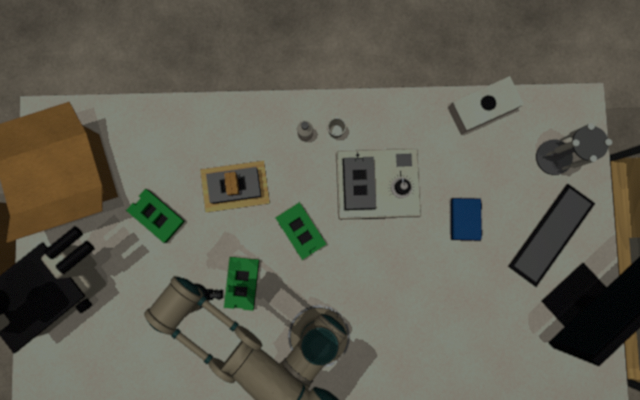

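View pics/s11.png

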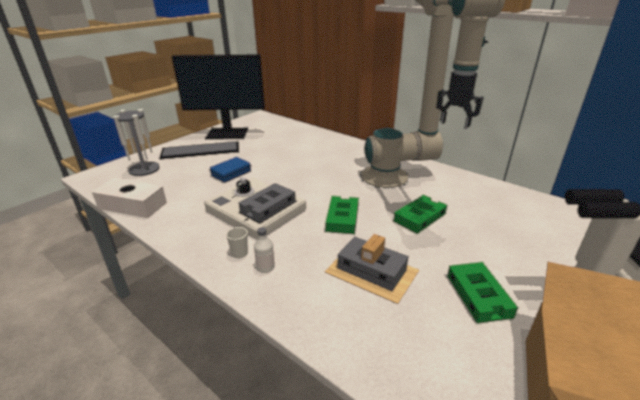

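The carton stands upright on the case, the case is on the board, and the carrier is on the imager. I'll do one last check that the carrier hasn't been knocked and that the knob still lines up.

```bash
python3 - <<'E'
from h import *
t=cv2.imread('pics/t11.png')
cv2.imwrite('pics/t11k.png',cv2.resize(t[140:230,180:430],None,fx=3.2,fy=3.2,interpolation=cv2.INTER_CUBIC))
ctrl.movep([.45,.1,.42],down(0))
ctrl.movep([.57,-.18,.36],down(0))
im,c=wsnap('w12.png')
cv2.imwrite('pics/w12k.png',cv2.resize(im['pixels'][60:250,220:430],None,fx=3,fy=3,interpolation=cv2.INTER_CUBIC))
print(ctrl.state()['t'])
E
```

```text
70.5417
```

View pics/w12k.png

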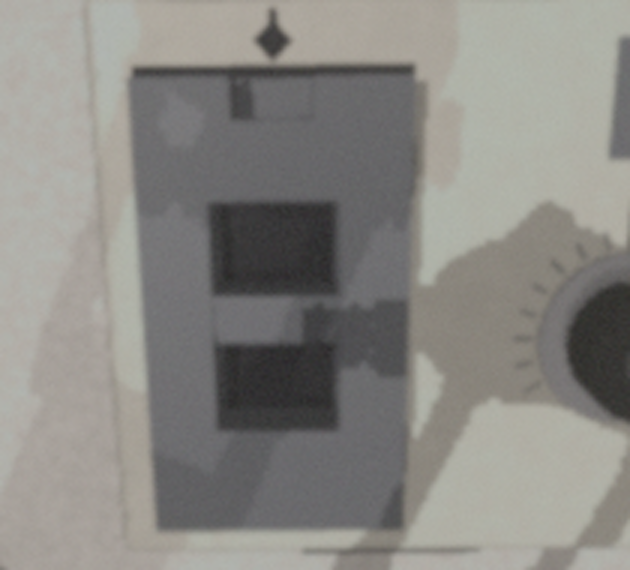

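View pics/t11k.png

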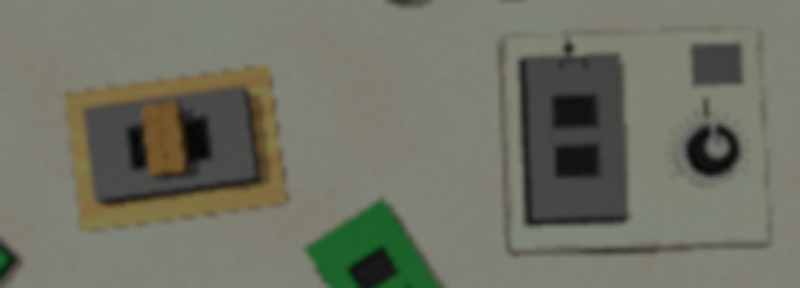

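```bash
python3 - <<'E'
from h import *
st=ctrl.state();im=imaging.get_image('wrist');c=cam(im,st)
k=lambda p:(220+p[0]/3,60+p[1]/3)
P=np.array([ray(c,k(p),.094) for p in [(133,76),(414,72),(404,529),(157,529)]])
e=P[1]-P[0]+P[2]-P[3]
print(P.mean(0),np.degrees(np.arctan2(e[1],e[0]))+90)
print('mark',ray(c,k((272,40)),.05)-[.108,0,0])
W=np.array([ray(c,k(p),.094) for p in [(208,202),(337,202),(338,430),(218,431)]]);print(W.mean(0))
ctrl.movep([.56,-.32,.30],down(0))
im,c=wsnap('w13.png');p=im['pixels'];cv2.imwrite('pics/w13k.png',cv2.resize(p[110:220,270:390],None,fx=5,fy=5,interpolation=cv2.INTER_CUBIC))
E
```

```text
[ 0.56793081 -0.16738917  0.094     ] 0.4564530989190274
mark [ 0.56935269 -0.16485381  0.05      ]
[ 0.56725957 -0.16660117  0.094     ]
```

View pics/w13k.png

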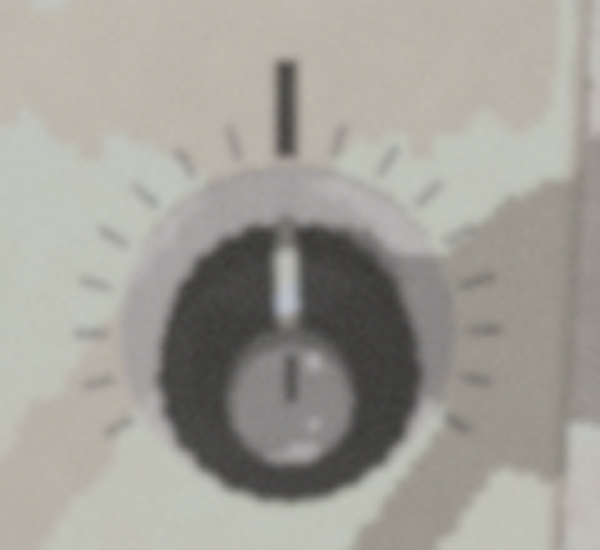

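The carrier is about 1–2 mm from the plate centre and 0.5° off in yaw, so it is undisturbed. The coarse line points at the load mark and the fine line hasn't moved. I'm handing the job in.

```bash
python3 - <<'E'
from h import *
ctrl.movel([.56,-.32,.38])
ctrl.close_job();print(ctrl.state()['t'])
E
```

```text
the job is handed in; nothing more can be done
the job is handed in; nothing more can be done
```

The job is done and handed in at about 72 s of the 210 s allowed.

- **Focus knob:** I turned the coarse ring about 60° counter-clockwise, before the carrier went in. Its white line points at the load mark to within about 2°. The fine line is where it was, reading -1.9° before and -2.4° after, a difference within measuring error.
- **Unstacking:** Only one carton was present. I set the carton aside first and then the case, each on its own.
- **Carrier:** It is on the black plate with its notch at the pointed mark. It measures about 1–2 mm from the plate centre and square to within 0.5°. I lowered it slowly; the last force reading after contact was about 4 N.
- **Restacking:** The case lies lengthwise on the board, about 2 mm from the middle and within about 0.5°. The carton stands upright on the middle of the case.

My last pictures showed no sign of a knock, and nothing else looked moved. No check failed. Two rough measurements differed slightly: the plate centre varied by 1–2 mm between views. The top camera put the case, while it was set aside, about 4–5 mm from the wrist camera's reading, and I used the wrist value.

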